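# Clamp a glued truck cab in a cam clamp without crushing it

### The arm

A 6-joint arm with a two-finger parallel gripper is mounted at the origin on a cart in front of the work surface, level with it; the furniture and walls round the work are solid. World frame = base frame: x ahead of the robot, y to its left, z up, the work surface at z = 0. Lengths are in m, angles in degrees, forces in N, time in s.
With the tool pointing down it reaches from about 0.325 to 0.75 m from the base axis. Payload 7.6 kg.
Tool frame: the origin (TCP) lies between the finger pads; the fingertips stand 25 mm ahead of it and the grasp point (between the pads) lies 6 mm ahead of it; z points along the fingers, y is the direction in which the jaws open and shut (so a half turn about z gives the same grasp; the last joint's range is limited). The gripper opens to 85 mm and grips with 20 to 120 N. Pads are 22 mm wide; open, the fingers measure 114 mm over their backs; the gripper's body (76 mm by 85 mm) begins 54 mm behind the grasp point. The pads swing forward as they close: fully open they stand 13 mm farther back than shut.
Start: joints at [63.753, 2.991, 80.254, -0, 96.75, -4.028], TCP at [0.199, 0.486, 0.256] pointing down, gripper open.
Joint ranges: [-166.34, 166.34], [-52.06, 124.39], [6.96, 135.62], [-60.46, 240.46], [14.63, 156.25], [-167.68, 167.68]. Speed limits (degrees/s): [147.25, 147.25, 172.46, 180, 180, 180].

### API

Orientations are given as [roll, pitch, yaw] about the fixed x, y, z axes, in that order (R = Rz(yaw) Ry(pitch) Rx(roll)).
In Python, from bench import bot, cams, job_done gives the robot as it stands.
- The arm moves only by the shell command python3 -m crank 'ROWS' [FORCE]. ROWS is JSON, a list of rows, each a list of 7 numbers: the shift along the tool's x, y, z in m, then the turn, a rotation vector about the tool's x, y, z in degrees, then the opening, from 0 (shut) to 1 (fully open). In form: [[tx, ty, tz, wx, wy, wz, fingers], ...]. A call has 1 to 12 rows; each row shifts and turns the commanded pose from where the row before left it, along the tool's axes as they then stand; what a row does not reach is not made up. A row lasts 1/10 s, in which the tool goes at most 50 mm and 8.59 degrees, less where a joint would pass 70% of its speed; a pose out of reach is approached as far as the arm can. A call with a gripper value outside its range is refused whole. The fingers move at their own pace and stop on an object; FORCE is the grip in N (left out, the last holds). Time passes only in rows, so rows that do not move let the fingers close. It gives the time, the measured TCP pose, the force and the opening at its end, in the units of the state.
- bot.state(): the state, without advancing time (a new reading comes with each control period).
- cams.read_camera(name): name is "side" or "top" or "wrist"; returns a dict with "color" (384x512x3 uint8, red, green, blue), "fx", "fy", "cx", "cy" (pixels), "camera_from_world" (4x4, takes a point from world to camera coordinates). Camera axes: x right, y down, z forward; pixel columns grow to the right and rows downward; lengths in m; the calibration is good to about 2 mm. The wrist camera is an equidistant fisheye: a pixel r from the principal point sees the ray r / f radians off the axis. A picture is of the moment at which its call begins. There is no depth.
- job_done(): hands the job in, once; it reports no verdict.
Trained networks look in a picture, given as the dict that the camera call returned (one of the last four; its "shot" number tells which), for a name from the list of things; names that differ only in an ending like _2 or _b are one class to them, and where a whole thing is asked for, a point or a joint stands for the part that bears it (a point fixed in the world has none). Each returns a list of dicts, best first, with "score" (0 to 1); they miss things now and then, are a little off and sometimes report something else, mostly with a low value. They report only what shows in the picture. A call takes as long as a camera call.
- cams.silhouettes(picture, thing): "pixels" (384x512 bool, what is visible of it) and "box" ([left, top, right, bottom] in pixels, round what is visible of it).
- cams.landmark_of(picture, thing): "location" ([column, row] in pixels: a listed point, or the origin of a listed thing).
The state is a dict: "clock": time; "q": joint angles; "joint_velocities": joint speeds; "effort": joint torques, N m; "tool_pos": TCP position; "eef_rot": TCP orientation; "ft_force": force on the tool from outside, world axes, zero at the start; "ft_torque": the same for the moment, N m; "gripper_width": finger opening in m.
Only numpy, scipy, OpenCV 4.12 (cv2) and the standard library are available. Lean on these libraries where they do the work, as an engineer would, in place of code of your own. Each camera call takes 0.05 s, during which the arm holds its last target. There are 200 camera calls.

### The job

Lay the grey model truck cab flat on the bed of the plywood cam clamp, midway across it, with its tall back against the aluminium stop and its low bonnet towards the rubber pad, and let go of it while the lever is still open. Then turn the red cam lever counter-clockwise (seen from above) until the pad has taken up the gap and the lever has clearly stiffened, so that the cab is gripped firmly enough for the glue to set, but stop there, for overrunning crushes it; let go of the lever. Leave the glue bottle, the blue tin and the jar where they are.

Things in the scene. Friction and masses are not known exactly. Their poses are not given: they have to be found in the camera images.
- fixture: Cam clamp fixed to the table: plywood base 110 (x) x 180 (y) x 12 mm. Origin at table height on its centreline; base from y = -85 to +95 mm; its flat top, the bed, is at z = 12 mm. Clamping runs along its y: stop at the +y end, cam at the -y end; work lies between pad and stop on x = 0. Two guide rails 14 mm high over the bed at x = -33 to 33, y = -24 to 12 mm.
- stop: Aluminium stop block fixed at the +y end of the clamp's bed, 60 (x) x 18 (y) x 26 mm high. Origin at the foot of its face that looks to the pad (-y), mid-width, at fixture y = 70, z = 12 mm; axes as the fixture's.
- pad_mid (a point): Fixed mark on the clamp at x = 0, y = 10, z = 20 mm: mean place of the face of the sprung rubber pad (24 wide, z 13 to 27 mm) with the lever at 0. The true face stands up to 4 mm before or behind it, set by a screw and not reported: only touch tells. The pad advances to +y by 11 mm per rad of the lever; spring about 15 N per mm.
- pivot (a point): Vertical pivot of the cam lever, on the clamp at x = 0, y = -42 mm, z = 12 mm (bed height); axes as the fixture's. The knob moves on a circle of 60 mm radius about it.
- cam_lever (a joint): Red lever's angle, rad: 0 open, arm along fixture -x; grows counter-clockwise from above (1.57: arm along -y), to 2.5. Stays where left. Free drag at the knob 7 to 10 N along its path, drifting slowly. The pad meets a seated cab (gap 8 to 16 mm at 0) at 0.7 to 1.5 rad; then the push rises 2 to 2.7 N per 0.1 rad. Well clamped about 0.18 rad past touch (rise 4 to 5 N); under 0.1 loose, over 0.28 crushing.
- knob (a point): Centre of the black upright round knob on the end of the red lever arm: 16 mm diameter, z = 33 to 65 mm above the table, this point at 49 mm. Fixed to the lever and turns with it; the knob's frame +x points along the arm to the pivot.
- truck_center (a point): Grey model truck cab, loose, 22 wide (x) x 48 long (y) x 24 mm high, 20 to 30 g; point at its centre, 12.5 mm above its underside. The tall cab box (24 mm high) runs from y = -16 to its flat back at y = +24 mm; the low bonnet (10 mm high, 20 wide) reaches y = -24 mm. Pick it by its sides at x = -11 and +11 mm.
- truck_nose (a point): Foremost point of the truck cab's low bonnet, at its y = -24 mm, 5 mm above its underside.
- glue_bottle: Upright white glue bottle, loose, 27 mm diameter, 77 mm high, origin under its centre. Leave alone.
- tin_navy: Small navy blue paint tin, loose, 34 mm diameter, 29 mm high, origin under its centre. Leave alone.
- jar_sand: Clear jar of sand with a dark lid, loose, 72 mm diameter, 62 mm high, origin under its centre. Leave alone.

How it is judged:
By the outcome, as a careful person would: the job done as asked, in the order asked, and still so for the second after the job is handed in, with the robot touching nothing.
It also fails if it takes over 72 s, if anything falls off the work surface, if the arm or the gripper's body presses on something with over 40 N, if the wrist force passes 120 N, or if a joint passes its speed limit or range.

## Working session

There is one attempt and no reset: what is moved stays moved. The work goes in short steps, Python scripts to look and compute and a shell command to move; the robot and the scene stay as the last step left them, time stands still between calls to the robot, and variables do not carry over. Pictures are saved under pics/ and viewed, about 8 in all and at most 12, crops included, and the job is handed in when it is done.

```bash
ls; mkdir -p pics; cat > h.py <<'E'
import numpy as np, cv2
from bench import bot, cams
from scipy.spatial.transform import Rotation as R
def ray(p,uv):
    T=np.array(p["camera_from_world"]);x=(uv[0]-p["cx"])/p["fx"];y=(uv[1]-p["cy"])/p["fy"]
    if p.get("n")=="wrist":
        r=np.hypot(x,y);s=np.sin(r)/r if r>1e-9 else 1;d=np.array([x*s,y*s,np.cos(r)])
    else: d=np.array([x,y,1.])
    Rm=T[:3,:3];return -Rm.T@T[:3,3],Rm.T@d
def atz(p,uv,z):
    o,d=ray(p,uv);return o+d*(z-o[2])/d[2]
def shot(n):
    p=cams.read_camera(n);p["n"]=n;return p
def save(p,f): cv2.imwrite("pics/"+f,p["color"][:,:,::-1])
def lm(p,t,z,k=1):
    for d in cams.landmark_of(p,t)[:k]:
        print(p["n"],t,round(d["score"],2),np.round(d["location"],1),np.round(atz(p,d["location"],z),4))
E
python3 - <<'E'
from h import *
s=bot.state();print(s)
ps=[shot(n) for n in("top","side","wrist")]
for p in ps:
    save(p,p["n"]+"1.png")
    for t,z in(("fixture",0),("stop",.012),("pad_mid",.02),("pivot",.012),("knob",.049),("truck_center",.0125),("truck_nose",.005),("glue_bottle",0),("tin_navy",0),("jar_sand",0)): lm(p,t,z)
cv2.imwrite("pics/a.png",np.hstack([cv2.resize(p["color"],(400,300)) for p in ps[:2]])[:,:,::-1])
E
```

```text
pics
{'clock': 0.0, 'q': array([ 6.37532335e+01,  3.02732982e+00,  8.03133913e+01, -1.07201843e-03,
        9.67511481e+01, -4.02876896e+00]), 'joint_velocities': array([ 0.04653166, -0.04627639,  0.04324651, -0.09022992,  0.08603866,
        0.03400275]), 'effort': array([-1.23836671e-04, -3.81664145e+01, -3.60181797e+01, -8.11488758e-05,
        6.20682506e-03,  1.04361396e-05]), 'tool_pos': array([0.19838969, 0.48578024, 0.25546812]), 'eef_rot': array([-1.79908283e+02, -5.39233019e-03,  1.57781873e+02]), 'ft_force': array([ 0.42148027, -0.26338007,  0.14517714]), 'ft_torque': array([-0.0361282 , -0.01906227,  0.03809897]), 'gripper_width': 0.08543581225282332}
top fixture 0.94 [223.9 197.5] [0.4962 0.0402 0.    ]
top stop 0.45 [199.9 190.2] [0.5146 0.1084 0.012 ]
top pad_mid 0.61 [219.6 194.1] [0.5032 0.0503 0.02  ]
top pivot 0.69 [236.1 201. ] [0.4853 0.0035 0.012 ]
top knob 0.86 [236.8 218.1] [ 0.434  -0.0031  0.049 ]
top truck_center 0.44 [331.1 214.8] [ 0.4508 -0.2658  0.0125]
top truck_nose 0.54 [338.1 213.9] [ 0.4544 -0.2868  0.005 ]
top glue_bottle 0.68 [182.3 236.6] [0.381
[... 340 characters left out ...]
0.012 ]
side knob 0.9 [197.3 188.1] [0.4288 0.0059 0.049 ]
side truck_center 0.52 [236.3 262.1] [ 0.4468 -0.2664  0.0125]
side truck_nose 0.5 [243.6 271.1] [ 0.4546 -0.2879  0.005 ]
side glue_bottle 0.45 [170.  185.5] [0.3763 0.1482 0.    ]
side tin_navy 0.67 [183.7 223.8] [ 0.3777 -0.072   0.    ]
side jar_sand 0.95 [265.9 172.9] [ 0.6675  0.1455 -0.    ]
wrist fixture 0.96 [109.2 373.5] [0.4986 0.0273 0.    ]
wrist pad_mid 0.89 [112.1 379.9] [0.4996 0.0447 0.02  ]
wrist pivot 0.78 [ 96.8 374.9] [0.4881 0.0031 0.012 ]
wrist knob 0.42 [ 70.7 369.8] [ 0.4324 -0.008   0.049 ]
wrist glue_bottle 0.69 [124.9 327. ] [0.3846 0.1604 0.    ]
wrist tin_navy 0.42 [ 67.3 370.5] [ 0.4787 -0.1012  0.    ]
```

View pics/top1.png

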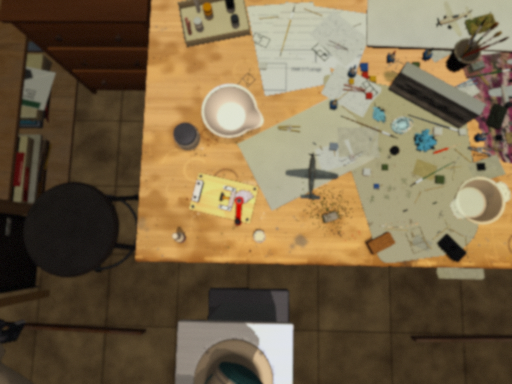

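View pics/side1.png

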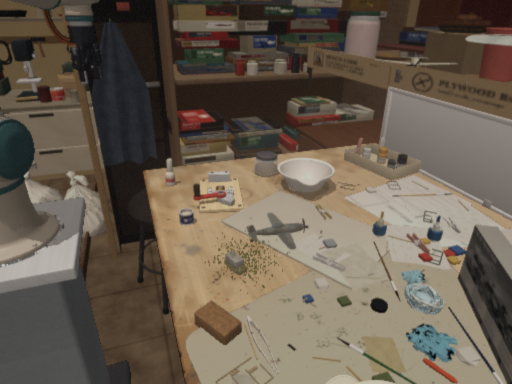

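Top and side views agree. The truck is near (0.449, -0.266), at top-view pixel (331,215). The clamp is near (0.49, 0.035), with the stop to the robot's left and the knob near (0.432, 0). I'll go above the clamp for a close look.

```bash
python3 -m crank '[[-0.034,-0.031,0,0,0,0,1],[-0.034,-0.031,0,0,0,0,1],[-0.034,-0.031,0,0,0,0,1],[-0.034,-0.031,0,0,0,0,1],[-0.034,-0.031,0,0,0,0,1],[-0.034,-0.031,0,0,0,0,1],[-0.034,-0.031,0,0,0,0,1],[-0.034,-0.031,0,0,0,0,1],[-0.034,-0.031,0,0,0,0,1],[-0.034,-0.031,0,0,0,0,1],[0,0,0,0,0,8,1],[0,0,0,0,0,8,1]]'
cat > look.py <<'E'
import sys
from h import *
s=bot.state();print(s["clock"],s["tool_pos"],s["eef_rot"],s["ft_force"])
p=shot("wrist");save(p,sys.argv[1])
for a in sys.argv[2:]:
    t,z=a.split(":");lm(p,t,float(z))
E
python3 look.py w2.png fixture:0 stop:.012 pad_mid:.02 pivot:.012 knob:.049 tin_navy:0 glue_bottle:0 jar_sand:0
```

```text
clock: 2.85
tool_pos: [0.3964, 0.069, 0.2563]
eef_rot: [180.0, -0.0, 141.3]
ft_force: [-0.4, 0.2, -0.4]
gripper_width: 0.0854
2.85 [0.39640615 0.06902413 0.2562649 ] [ 1.79999479e+02 -1.03089822e-02  1.41264953e+02] [-0.38891795  0.18836692 -0.44653931]
wrist fixture 0.86 [278.8 229.1] [0.4929 0.0366 0.    ]
wrist stop 0.7 [327.1 214.7] [0.5128 0.1017 0.012 ]
wrist pad_mid 0.73 [288.6 236.2] [0.5013 0.0445 0.02  ]
wrist pivot 0.65 [254.2 246.9] [ 0.4883 -0.0031  0.012 ]
wrist knob 0.81 [221.9 227.3] [ 0.4291 -0.0053  0.049 ]
wrist tin_navy 0.59 [174.5 213.8] [ 0.386  -0.0621  0.    ]
wrist glue_bottle 0.69 [301.3 105.7] [0.379  0.1601 0.    ]
wrist jar_sand 0.67 [398.2 264.7] [0.6676 0.1466 0.    ]
```

View pics/w2.png

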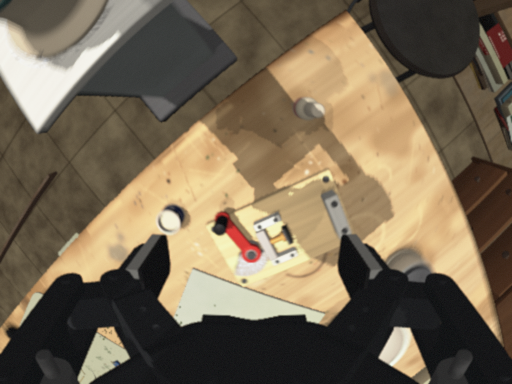

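The wrist view shows the clamp clearly, with the knob at (222,226) and the stop at (335,212). The tin sits at (172,217), close to the knob. Next is the truck.

```bash
python3 -m crank '[[-0.032,-0.033,0,0,0,0,1],[-0.032,-0.033,0,0,0,0,1],[-0.032,-0.033,0,0,0,0,1],[-0.032,-0.033,0,0,0,0,1],[-0.032,-0.033,0,0,0,0,1],[-0.032,-0.033,0,0,0,0,1],[-0.032,-0.033,0,0,0,0,1],[0,0,0.03,0,0,8,1],[0,0,0.03,0,0,8,1],[0,0,0.02,0,0,8,1],[0,0,0,0,0,8,1],[0,0,0,0,0,8,1]]'
python3 look.py w3.png truck_center:.0125 truck_nose:.005
cat >> look.py <<'E'
m=cams.silhouettes(p,"truck_center")
if m and "truck_center:.0125" in sys.argv:
    b=m[0];print("sil",b["score"],b["box"])
    uv=np.argwhere(b["pixels"])[:,::-1]
    w=np.array([atz(p,q,.02)[:2] for q in uv]).astype(np.float32)
    print("rect",cv2.minAreaRect(w))
E
python3 look.py w3b.png truck_center:.0125 truck_nose:.005
python3 -c "
import cv2
i=cv2.imread('pics/w3b.png')[100:300,130:390];cv2.imwrite('pics/w3c.png',cv2.resize(i,None,fx=3,fy=3))"
```

```text
clock: 4.5
tool_pos: [0.4289, -0.2492, 0.1753]
eef_rot: [-179.9, -0.1, 101.5]
ft_force: [-0.2, 0.3, 0.3]
gripper_width: 0.0853
4.5 [ 0.42888125 -0.24922636  0.17525981] [-1.79926220e+02 -8.36058275e-02  1.01521366e+02] [-0.24185654  0.34523603  0.26906919]
wrist truck_center 0.62 [269.5 196.8] [ 0.4489 -0.2647  0.0125]
wrist truck_nose 0.64 [268.  217.6] [ 0.4532 -0.2894  0.005 ]
4.65 [ 0.42922095 -0.2494595   0.17627037] [ 1.79997918e+02 -3.75461881e-03  1.02003263e+02] [-0.15708548  0.37098407  1.50293861]
wrist truck_center 0.58 [266.4 196.4] [ 0.4467 -0.2655  0.0125]
wrist truck_nose 0.61 [270.4 215.5] [ 0.4562 -0.2872  0.005 ]
sil 0.64 [253.5, 171.8, 277.0, 217.0]
rect ((0.4453596770763397, -0.2610035836696625), (0.02083040587604046, 0.04474370926618576), 18.226797103881836)
```

View pics/w3c.png

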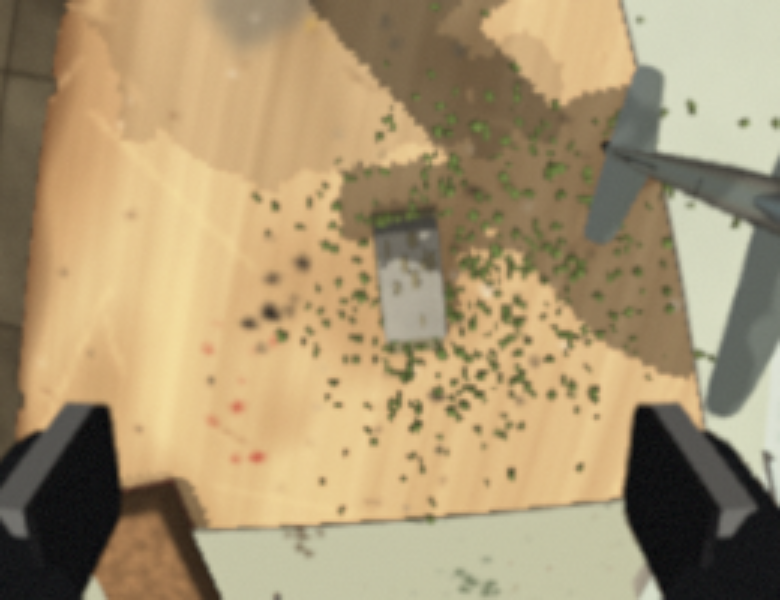

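The networks put the nose at the lower end, but a dark band about 8 mm long at the upper end could be the bonnet in shadow. I'll zoom in before deciding.

```bash
python3 -c "
import cv2,numpy as np
a=cv2.imread('pics/w3b.png')[162:226,232:296];b=cv2.imread('pics/side1.png')[240:280,215:255]
f=lambda i:cv2.resize(i,(400,400),interpolation=cv2.INTER_CUBIC)
cv2.imwrite('pics/z.png',np.hstack([f(a),f(b)]))"
```

```text
(no output)
```

View pics/z.png

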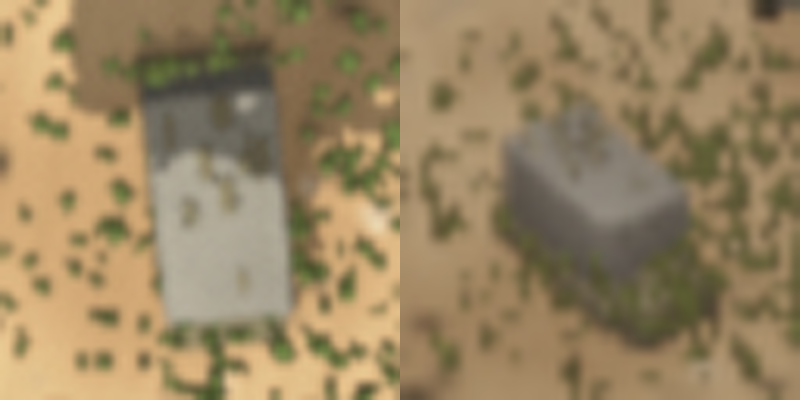

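```bash
cat > fit.py <<'E'
from h import *
def proj(p,X):
    T=np.array(p["camera_from_world"]);c=T[:3,:3]@X+T[:3,3]
    if p["n"]=="wrist":
        r=np.hypot(c[0],c[1]);th=np.arctan2(r,c[2]);k=th/r
    else:k=1/c[2]
    return np.array([p["cx"]+p["fx"]*c[0]*k,p["cy"]+p["fy"]*c[1]*k])
E
python3 - <<'E'
from fit import *
p=shot("wrist");o,d=ray(p,(256,192));print("cam",o,d)
im=p["color"][:,:,::-1].copy();Z=8
im=cv2.resize(im[162:226,232:296],None,fx=Z,fy=Z,interpolation=cv2.INTER_CUBIC)
outs=[]
for sgn,c in((1,(.4475,-.265)),(-1,(.4475,-.265))):
    j=im.copy()[:, :400]
    a=np.radians(17)+(0 if sgn>0 else np.pi)
    M=np.array([[np.cos(a),-np.sin(a)],[np.sin(a),np.cos(a)]])
    def box(x,y0,y1,z,col):
        pts=[]
        for X,Y in((-x,y0),(x,y0),(x,y1),(-x,y1)):
            q=M@np.array([X,Y])+c;pts.append((proj(p,np.array([q[0],q[1],z]))-[232,162])*Z)
        cv2.polylines(j,[np.int32(pts)],True,col,1)
    box(.011,-.016,.024,.024,(0,0,255));box(.01,-.024,-.016,.010,(255,0,0));box(.011,-.024,.024,0,(0,255,0))
    outs.append(j)
cv2.imwrite("pics/ov.png",np.hstack(outs))
E
```

```text
cam [ 0.41594102 -0.18271539  0.29549357] [ 0.06667137 -0.27340782 -0.95958486]
```

View pics/ov.png

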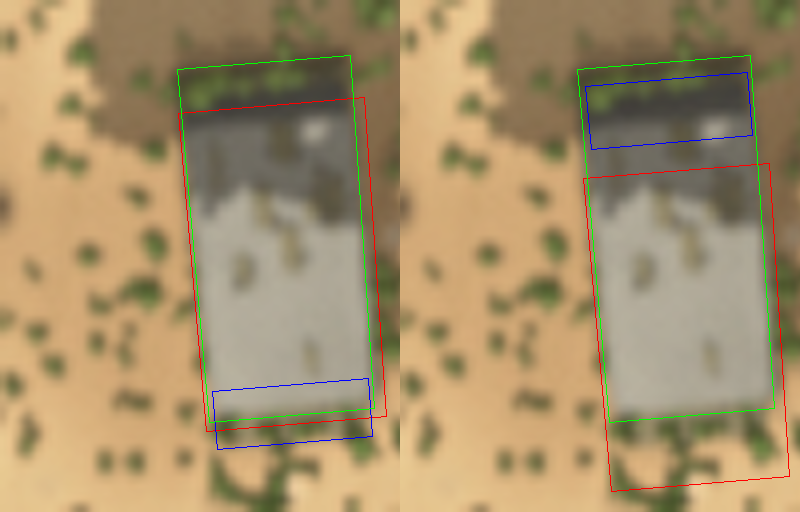

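The overlay settles it: hypothesis 1 fits. The dark band is the back face seen obliquely, so the nose points to world -y and yaw is about 17°. The centre is about (0.446, -0.2635). Now the grasp.

```bash
python3 -m crank '[[-0.0145,0.0138,0,0,0,-5.5,0.7],[0,0,0.04,0,0,0,0.7],[0,0,0.04,0,0,0,0.7],[0,0,0.034,0,0,0,0.7],[0,0,0.02,0,0,0,0.7],[0,0,0.014,0,0,0,0.7],[0,0,0,0,0,0,0.7],[0,0,0,0,0,0,0.1],[0,0,0,0,0,0,0.1],[0,0,0,0,0,0,0.1],[0,0,0,0,0,0,0.1],[0,0,0,0,0,0,0.1]]' 20
```

```text
clock: 6.1
tool_pos: [0.4464, -0.2615, 0.0298]
eef_rot: [179.9, 0.1, 107.3]
ft_force: [-0.3, 0.0, 5.2]
gripper_width: 0.0216
```

Width 21.6 mm, so the truck is held. Lifting and carrying it towards the clamp.

```bash
python3 -m crank '[[0,0,-0.05,0,0,0,0.1],[0,0,-0.05,0,0,0,0.1],[0.042,0.0194,-0.02,0,0,0,0.1],[0.042,0.0194,0,0,0,0,0.1],[0.042,0.0194,0,0,0,0,0.1],[0.042,0.0194,0,0,0,0,0.1],[0.042,0.0194,0,0,0,0,0.1],[0.042,0.0194,0,0,0,0,0.1],[0.042,0.0194,0,0,0,0,0.1],[0,0,0,0,0,8.5,0.1],[0,0,0,0,0,8.5,0.1],[0,0,0,0,0,8.5,0.1]]'
cat > fx.py <<'E'
from fit import *
import sys
from scipy.optimize import least_squares
s=bot.state();print(s["clock"],np.round(s["tool_pos"],4),np.round(s["eef_rot"],1),np.round(s["ft_force"],1))
P={"fixture":(0,0,0),"stop":(0,.07,.012),"pad_mid":(0,.01,.02),"pivot":(0,-.042,.012),"knob":None}
ob=[]
for n in("wrist","top","side","wrist"):
    p=shot(n)
    if n=="wrist": save(p,sys.argv[1])
    for t in P:
        for d in cams.landmark_of(p,t)[:1]:
            if d["score"]>.4: ob.append((p,t,np.array(d["location"]),d["score"]))
def model(v,t):
    X=np.array(P[t] if P[t] else (-.06*np.cos(v[3]),-.042-.06*np.sin(v[3]),.049))
    c,s_=np.cos(v[2]),np.sin(v[2]);return np.array([v[0]+c*X[0]-s_*X[1],v[1]+s_*X[0]+c*X[1],X[2]])
def res(v,full=False):
    r=[(proj(p,model(v,t))-uv)*(1.2 if p["n"]=="wrist" else 1.) for p,t,uv,sc in ob]
    return r if full else np.concatenate(r)
f=least_squares(res,[.493,.036,-.22,0],loss="soft_l1",f_scale=1.)
print("fixture",np.round(f.x[:2],4),"yaw",np.degrees(f.x[2]).round(1),"lever",f.x[3].round(3))
for (p,t,uv,sc),r in zip(ob,res(f.x,True)): print(p["n"],t,round(sc,2),np.round(r,1))
for t in P: print(t,np.round(model(f.x,t),4))
E
python3 fx.py w4.png; python3 -c "
import cv2
i=cv2.imread('pics/w4.png');cv2.imwrite('pics/w4.png',cv2.resize(i,(768,576)))"
```

```text
clock: 7.3
tool_pos: [0.4878, 0.0603, 0.1482]
eef_rot: [180.0, -0.0, 81.5]
ft_force: [-0.8, -0.1, 0.2]
gripper_width: 0.0216
7.3 [0.4878 0.0603 0.1482] [180.   -0.   81.5] [-0.8 -0.1  0.2]
fixture [0.4939 0.0355] yaw -13.7 lever 0.142
wrist fixture 0.97 [-3.1 -0.2]
wrist stop 0.81 [-0.2 -2.6]
wrist pad_mid 0.96 [3.6 0.3]
top fixture 0.98 [-0.8  0.7]
top pad_mid 0.85 [3.  2.6]
top pivot 0.73 [ 3.3 -1.5]
top knob 0.77 [-0.3  2.6]
side stop 0.69 [0.5 2.3]
side pad_mid 0.78 [-1.6 -0.2]
side pivot 0.8 [-1.6 -1. ]
side knob 0.89 [-1.1  0.7]
wrist fixture 0.56 [0.5 4. ]
wrist stop 0.87 [-0.2 -1.2]
wrist pad_mid 0.82 [2.  0.6]
fixture [0.4939 0.0355 0.    ]
stop [0.5105 0.1035 0.012 ]
pad_mid [0.4963 0.0452 0.02  ]
pivot [ 0.484  -0.0054  0.012 ]
knob [0.4243 0.0005 0.049 ]
```

View pics/w4.png

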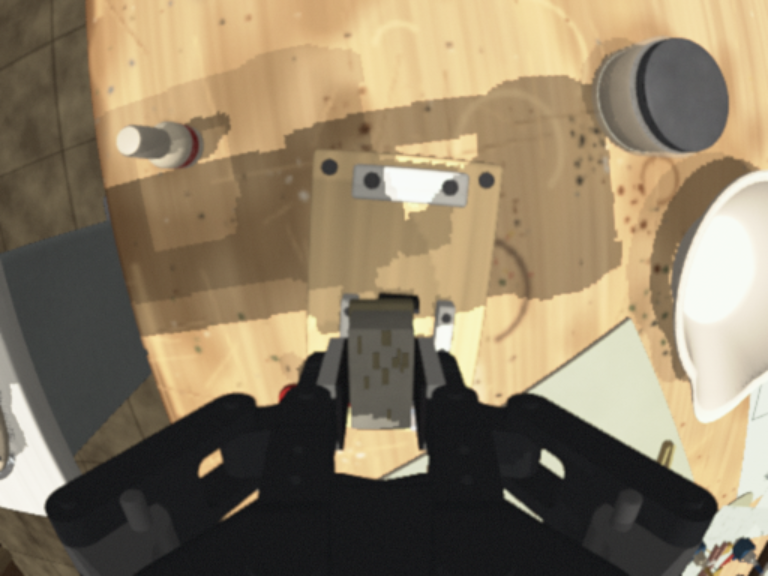

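The picture shows the truck held with its back towards the stop. The stop's front edge is at about (410,205). The base's far corners are at (315,152) and (503,168), and those corners let me check the pose geometrically.

```bash
python3 - <<'E'
from h import *
p=shot("wrist");k=2/3
o,_=ray(p,(256,192));print("cam",o.round(4))
W=lambda u,v,z:atz(p,(u*k,v*k),z)[:2]
a,b=W(315,152,.012),W(503,168,.012);print("far corners",a.round(4),b.round(4),"w",np.linalg.norm(a-b),"yaw",np.degrees(np.arctan2(*(b-a)[::-1])))
c,d=W(308,300,.012),W(488,330,.012);print("sides",c,d)
for n,e in(("L",c-a),("R",d-b)): print(n,"yaw",np.degrees(np.arctan2(e[0],-e[1])))
for z in(.038,.012):
  e,f=W(352,203,z),W(467,207,z);print("stop front z",z,e.round(4),f.round(4),"w",np.linalg.norm(e-f),"yaw",np.degrees(np.arctan2(*(f-e)[::-1])),(e+f)/2)
e,f=W(355,165,.038),W(469,172,.038);print("stop back top",e.round(4),f.round(4),np.linalg.norm(e-f))
# truck back top edge, in grip
for z in(.142,):
  e,f=W(350,300,z),W(413,302,z);print("truck back",e,f)
E
```

```text
cam [0.4987 0.1273 0.2672]
far corners [0.4628 0.1382] [0.5688 0.1149] w 0.10857630717539314 yaw -12.394744340929817
sides [0.44357364 0.052082  ] [0.55105266 0.0165115 ]
L yaw -12.561550818730435
R yaw -10.231073582687083
stop front z 0.038 [0.4812 0.108 ] [0.5401 0.0979] w 0.059709594090459096 yaw -9.734385508411806 [0.5106302  0.10297831]
stop front z 0.012 [0.4792 0.1058] [0.5448 0.0946] w 0.06648177859426309 yaw -9.734385508411814 [0.51198889 0.10021483]
stop back top [0.4857 0.1272] [0.5432 0.116 ] 0.05865362655222823
truck back [0.48406877 0.08866485] [0.50241875 0.0853987 ]
```

Geometry and networks agree: yaw about -12°, stop face middle (0.5106, 0.1028). I'll lower the truck just short of the stop.

```bash
python3 -m crank '[[0.0185,0.0146,0,0,0,3.5,0.1],[0,0,0,0,0,0,0.1],[0,0,0.04,0,0,0,0.1],[0,0,0.04,0,0,0,0.1],[0,0,0.015,0,0,0,0.1],[0,0,0.008,0,0,0,0.1],[0,0,0,0,0,0,0.1],[0,0,0,0,0,0,0.1]]'
python3 look.py w5.png stop:.012 truck_nose:.017; python3 -c "
import cv2
i=cv2.imread('pics/w5.png')[60:330,110:400];cv2.imwrite('pics/w5.png',cv2.resize(i,None,fx=2.2,fy=2.2))"
```

```text
clock: 9.35
tool_pos: [0.5046, 0.0764, 0.0449]
eef_rot: [-179.9, -0.1, 78.3]
ft_force: [0.9, 4.9, -2.3]
gripper_width: 0.0216
9.35 [0.50455249 0.07641627 0.04489673] [-1.79947705e+02 -6.16712988e-02  7.83299691e+01] [ 0.87990297  4.93838411 -2.28365324]
wrist stop 0.97 [250.9 185.6] [0.5098 0.1035 0.012 ]
wrist truck_nose 0.57 [253.1 291.7] [0.498  0.0406 0.017 ]
```

View pics/w5.png

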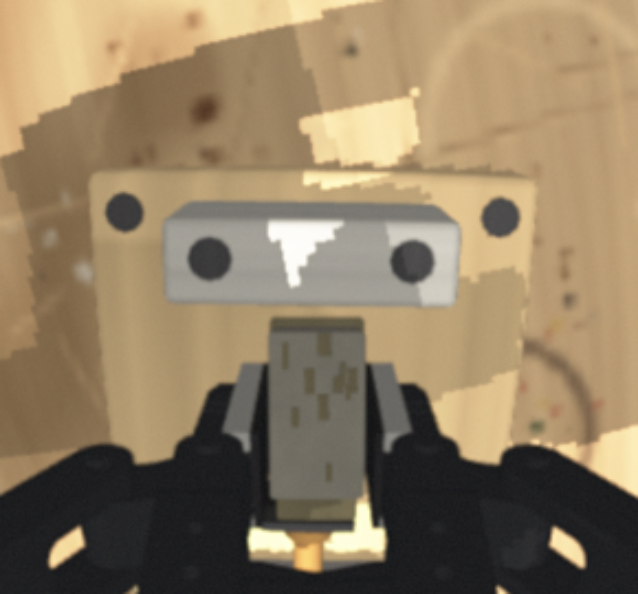

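The truck is in line with the stop (midlines at 316 and 311 px) with a gap of about 4–5 mm. The +y force suggests the nose is touching the pad, so I'll slide it towards the stop.

```bash
python3 -m crank '[[0.002,-0.0008,0,0,0,0,0.1],[0.0015,0,0,0,0,0,0.1],[0,0,0,0,0,0,0.1],[0,0,0,0,0,0,0.1]]'; python3 -m crank '[[0.001,0,0,0,0,0,0.1],[0,0,0,0,0,0,0.1],[0,0,0,0,0,0,0.1]]'; python3 -m crank '[[0.001,0,0,0,0,0,0.1],[0,0,0,0,0,0,0.1],[0,0,0,0,0,0,0.1]]'
```

```text
clock: 9.95
tool_pos: [0.505, 0.0793, 0.0453]
eef_rot: [180.0, 0.0, 78.3]
ft_force: [-0.1, -0.1, -0.3]
gripper_width: 0.0217
clock: 10.25
tool_pos: [0.5051, 0.0801, 0.0452]
eef_rot: [180.0, 0.0, 78.3]
ft_force: [-0.2, -3.9, 1.1]
gripper_width: 0.0216
clock: 10.55
tool_pos: [0.5052, 0.0803, 0.0452]
eef_rot: [-180.0, 0.1, 78.3]
ft_force: [-2.2, -8.9, 2.4]
gripper_width: 0.0211
```

Contact with the stop. I'll ease back slightly, lower to the bed, and push on again.

```bash
python3 -m crank '[[-0.0015,0,0,0,0,0,0.1],[0,0,0.002,0,0,0,0.1],[0,0,0,0,0,0,0.1],[0,0,0,0,0,0,0.1]]'; python3 -m crank '[[0,0,0.001,0,0,0,0.1],[0,0,0,0,0,0,0.1],[0,0,0,0,0,0,0.1]]'; python3 -m crank '[[0,0,0.0007,0,0,0,0.1],[0,0,0,0,0,0,0.1],[0,0,0,0,0,0,0.1]]'
```

```text
clock: 10.95
tool_pos: [0.5053, 0.08, 0.0438]
eef_rot: [180.0, -0.0, 78.3]
ft_force: [-1.6, -4.0, 5.0]
gripper_width: 0.0216
clock: 11.25
tool_pos: [0.5054, 0.08, 0.0436]
eef_rot: [179.9, 0.0, 78.3]
ft_force: [-5.1, -4.2, 12.0]
gripper_width: 0.0215
clock: 11.55
tool_pos: [0.5058, 0.08, 0.0434]
eef_rot: [179.9, -0.0, 78.3]
ft_force: [-6.4, -4.9, 13.5]
gripper_width: 0.0215
```

```bash
python3 -m crank '[[0,0,-0.0017,0,0,0,0.1],[0.0003,0,0,0,0,0,0.1],[0,0,0,0,0,0,0.1]]';python3 -m crank '[[0,0,0,0,0,0,0.5],[0,0,0,0,0,0,0.5],[0,0,0,0,0,0,0.5],[0,0,0,0,0,0,0.5],[0,0,0,0,0,0,0.5],[0,0,-0.02,0,0,0,0.5],[0,0,-0.04,0,0,0,0.5],[-0.02,0,-0.04,0,0,0,0.5],[-0.02,0,0,0,0,0,0.5],[0,0,0,0,0,0,0.5]]'
python3 look.py w6.png truck_center:.0245 stop:.012 knob:.049 pivot:.012; python3 -c "
import cv2
i=cv2.imread('pics/w6.png');cv2.imwrite('pics/w6.png',cv2.resize(i[50:350,80:430],None,fx=2,fy=2))"
```

```text
clock: 11.85
tool_pos: [0.5055, 0.0801, 0.0437]
eef_rot: [179.9, 0.0, 78.3]
ft_force: [-1.4, -5.2, 5.8]
gripper_width: 0.0215
clock: 12.85
tool_pos: [0.4973, 0.0398, 0.1445]
eef_rot: [179.8, -0.0, 78.2]
ft_force: [-1.0, -0.0, 0.0]
gripper_width: 0.0429
12.85 [0.49730021 0.03981382 0.14449653] [ 1.79845226e+02 -1.84126448e-02  7.81689949e+01] [-0.99789216 -0.00122884  0.0377953 ]
wrist stop 0.69 [252.4 112.4] [0.5109 0.1026 0.012 ]
wrist pivot 0.89 [251.5 234.2] [ 0.4875 -0.005   0.012 ]
```

View pics/w6.png

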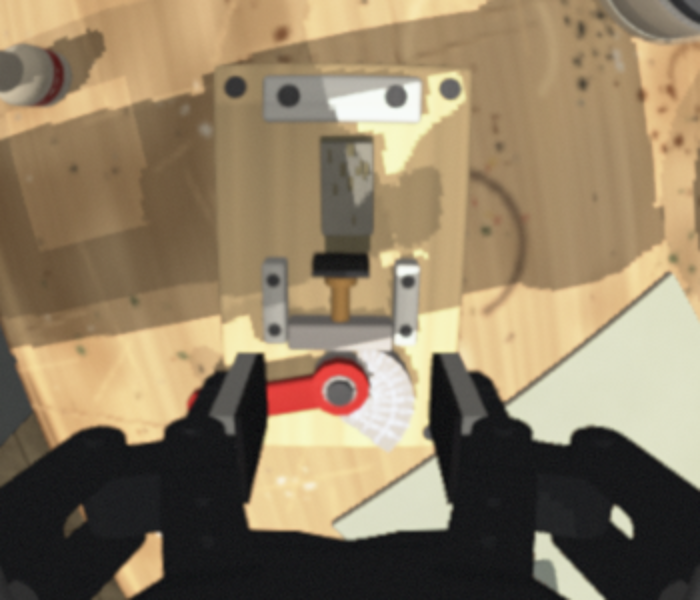

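The truck seems to stand several mm short of the stop (stop edge at row 120, truck back at row 137). I'll measure that.

```bash
python3 - <<'E'
from fit import *
p=shot("wrist")
o,_=ray(p,(256,192));print("cam",o.round(4))
F=np.array([.4960,.0343]);a=np.radians(-12);M=np.array([[np.cos(a),-np.sin(a)],[np.sin(a),np.cos(a)]])
W=lambda u,v,z:((atz(p,(80+u/2,50+v/2),z)[:2]-F)@M*1000).round(1)
print("base corners",W(217,66,.012),W(470,68,.012))
print("stop front top",W(264,121,.038),W(420,121,.038))
print("truck back foot",W(320,137,.012),W(373,137,.012),"top",W(321,143,.036),W(373,143,.036))
print("roof front",W(321,235,.036),W(373,235,.036),"nose",W(326,253,.022),W(368,253,.022))
print("pad",W(313,276,.027),W(370,255,.027),W(313,254,.027))
print("lever hub",W(340,392,.03),"rails",W(264,260,.026),W(418,260,.026))
def pr(x,y,z):
    q=M@np.array([x,y])/1000+F;return ((proj(p,np.array([*q,z]))-[80,50])*2).round(0)
print("exp back foot/top",pr(0,70,.012),pr(0,70,.036),"nose",pr(0,22,.022))
E
```

```text
cam [0.5117 0.1087 0.2613]
base corners [-55.1  97.5] [50.7 97.1]
stop front top [-31.5  73.8] [26.8 74.1]
truck back foot [-11.7  66.6] [10.3 66.7] top [-10.2  65.2] [ 9.4 65.3]
roof front [-10.2  29.7] [ 9.9 29.8] nose [-8.8 19.2] [ 8.5 19.3]
pad [-14.   10.7] [ 9.2 19.7] [-13.9  19.9]
lever hub [ -2.8 -40.5] rails [-34.2  17.1] [29.  17.5]
exp back foot/top [348. 129.] [348. 130.] nose [347. 247.]
```

The truck is about 6 mm short of the stop. It was probably pitched in the grip after its nose caught the pad. I'll regrasp it lower and push it home.

```bash
python3 -m crank '[[0.02,0,0,0,0,0,0.6],[0.018,0,0.04,0,0,0,0.6],[0,0,0.04,0,0,0,0.6],[0,0,0.017,0,0,0,0.6],[0,0,0.006,0,0,0,0.6],[0,0,0,0,0,0,0.6],[0,0,0,0,0,0,0.1],[0,0,0,0,0,0,0.1],[0,0,0,0,0,0,0.1],[0,0,0,0,0,0,0.1]]' 20; python3 -m crank '[[0.001,0,0,0,0,0,0.1],[0.001,0,0,0,0,0,0.1],[0.001,0,0,0,0,0,0.1],[0,0,0,0,0,0,0.1]]'; python3 -m crank '[[0.001,0,0,0,0,0,0.1],[0.001,0,0,0,0,0,0.1],[0,0,0,0,0,0,0.1]]'
```

```text
clock: 14.2
tool_pos: [0.5057, 0.0784, 0.0418]
eef_rot: [179.8, -0.1, 78.3]
ft_force: [0.2, 0.1, 6.2]
gripper_width: 0.0215
clock: 14.6
tool_pos: [0.5063, 0.0809, 0.0418]
eef_rot: [179.8, 0.0, 78.3]
ft_force: [-0.3, -2.4, 6.3]
gripper_width: 0.0216
clock: 14.9
tool_pos: [0.5068, 0.0829, 0.0418]
eef_rot: [179.8, 0.0, 78.3]
ft_force: [-0.3, -2.9, 6.7]
gripper_width: 0.0214
```

```bash
python3 -m crank '[[0.001,0,-0.001,0,0,0,0.1],[0.001,0,0,0,0,0,0.1],[0,0,0,0,0,0,0.1]]'; python3 -m crank '[[0.001,0,0,0,0,0,0.1],[0.001,0,0,0,0,0,0.1],[0,0,0,0,0,0,0.1]]';  python3 -m crank '[[0.001,0,0,0,0,0,0.1],[0,0,0,0,0,0,0.1]]'; python3 look.py w7.png stop:.012;python3 -c "
import cv2
i=cv2.imread('pics/w7.png')[60:330,110:400];cv2.imwrite('pics/w7.png',cv2.resize(i,None,fx=2.2,fy=2.2))"
```

```text
clock: 15.2
tool_pos: [0.5062, 0.0843, 0.0418]
eef_rot: [180.0, 0.1, 78.3]
ft_force: [-2.6, -6.0, 6.3]
gripper_width: 0.0214
clock: 15.5
tool_pos: [0.5063, 0.0845, 0.0418]
eef_rot: [-180.0, 0.3, 78.2]
ft_force: [-5.3, -14.1, 9.3]
gripper_width: 0.0219
clock: 15.7
tool_pos: [0.5063, 0.0847, 0.0417]
eef_rot: [-180.0, 0.4, 78.2]
ft_force: [-6.6, -18.4, 11.3]
gripper_width: 0.0219
15.7 [0.50628898 0.08467552 0.04173428] [-179.97141564    0.4218315    78.20928407] [ -6.57205384 -18.40389504  11.30853408]
wrist stop 0.71 [254.1 203. ] [0.5114 0.1027 0.012 ]
```

View pics/w7.png

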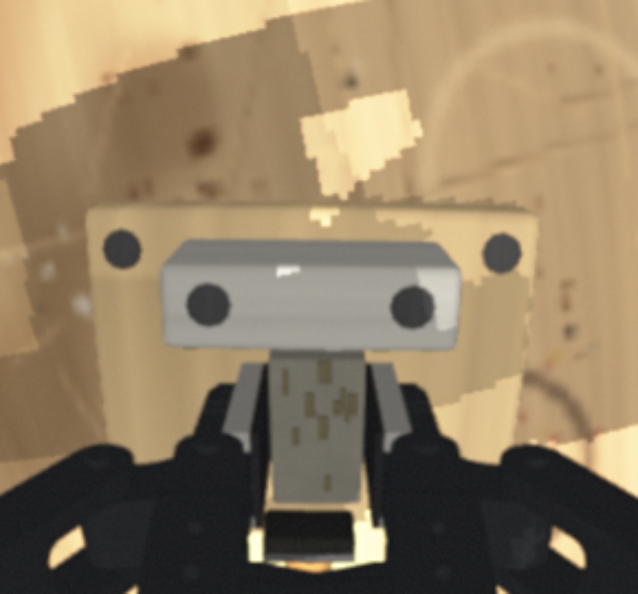

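The truck now lies level, hard against the stop edge at row 350 with 18 N of contact. The pad is clear of the nose. I'll ease the load off, release, and check from the same place as before.

```bash
python3 -m crank '[[-0.0025,0,0,0,0,0,0.1],[0,0,-0.001,0,0,0,0.1],[0,0,0,0,0,0,0.1]]';python3 -m crank '[[0,0,0,0,0,0,0.5],[0,0,0,0,0,0,0.5],[0,0,0,0,0,0,0.5],[0,0,0,0,0,0,0.5],[0,0,0,0,0,0,0.5],[0,0,-0.02,0,0,0,0.5],[0,0,-0.04,0,0,0,0.5],[-0.022,0,-0.04,0,0,0,0.5],[-0.022,0,0,0,0,0,0.5],[0,0,0,0,0,0,0.5]]'
python3 look.py w8.png truck_center:.0245 stop:.012 knob:.049 pivot:.012; python3 -c "
import cv2,numpy as np
i=cv2.imread('pics/w8.png');a=i[80:280,150:320];
cv2.imwrite('pics/w8.png',cv2.resize(a,None,fx=3,fy=3,interpolation=cv2.INTER_CUBIC))"
```

```text
clock: 16.15
tool_pos: [0.506, 0.0845, 0.042]
eef_rot: [-180.0, 0.1, 78.2]
ft_force: [-0.1, -7.1, 1.7]
gripper_width: 0.0213
clock: 17.15
tool_pos: [0.4976, 0.0411, 0.1436]
eef_rot: [179.8, -0.0, 78.2]
ft_force: [1.3, 0.0, 0.3]
gripper_width: 0.0425
17.15 [0.49760645 0.04112145 0.14360062] [ 1.79835692e+02 -1.40285666e-02  7.81620212e+01] [1.27992055 0.02489257 0.32339616]
wrist truck_center 0.6 [254.1 143.1] [0.5076 0.0796 0.0245]
wrist stop 0.69 [252.2 112.8] [0.511  0.1036 0.012 ]
wrist pivot 0.86 [254.9 237.2] [ 0.4904 -0.0069  0.012 ]
```

View pics/w8.png

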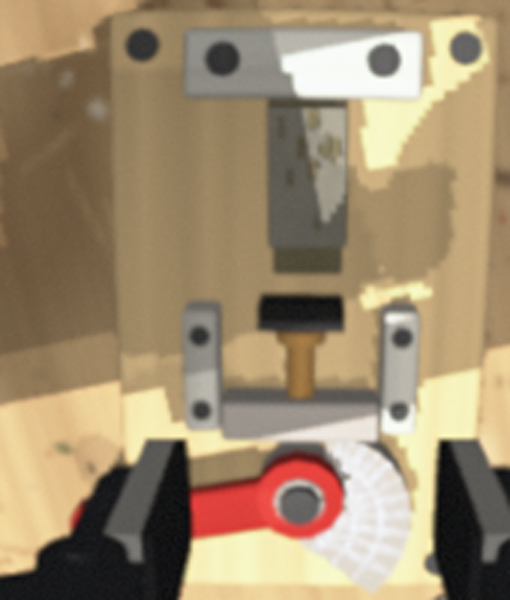

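The truck is now flush to the stop (edge at row 98) and centred to about 1 mm. It is released with a clear gap to the pad. Next I'll move above the knob and turn the jaws tangential.

```bash
python3 -m crank '[[0,0,-0.04,0,0,0,0.6],[-0.026,-0.029,0,0,0,0,0.6],[-0.026,-0.029,0,0,0,8,0.6],[0,0,0,0,0,8,0.6],[0,0,0,0,0,8,0.6],[0,0,0,0,0,8,0.6],[0,0,0,0,0,8,0.6],[0,0,0,0,0,8,0.6],[0,0,0,0,0,8,0.6],[0,0,0,0,0,8,0.6],[0,0,0,0,0,8,0.6],[0,0,0,0,0,8,0.6]]'
python3 -m crank '[[0,0,0,0,0,8,0.6],[0,0,0,0,0,0,0.6]]'
sed -i 's/("wrist","top","side","wrist")/("wrist","wrist","top","side","wrist")/' fx.py
python3 fx.py w9.png
python3 look.py w9b.png tin_navy:0 tin_navy:.029
```

```text
clock: 18.65
tool_pos: [0.4299, 0.004, 0.1817]
eef_rot: [-180.0, 0.0, -2.0]
ft_force: [-0.0, -0.1, 0.9]
gripper_width: 0.0511
clock: 18.85
tool_pos: [0.4298, 0.0039, 0.1817]
eef_rot: [-180.0, 0.0, -9.7]
ft_force: [0.6, 0.3, 0.7]
gripper_width: 0.0513
18.85 [0.4298 0.0039 0.1817] [-180.     0.    -9.7] [0.6 0.3 0.7]
fixture [0.4942 0.0369] yaw -12.4 lever 0.214
wrist fixture 0.57 [1.5 0.8]
wrist stop 0.73 [0.1 0.3]
wrist pad_mid 0.74 [ 2.1 -0.3]
wrist pivot 0.55 [-5.7 -0.4]
wrist knob 0.95 [-0.3 -2.8]
wrist fixture 0.94 [1.8 1.1]
wrist stop 0.61 [-0.1 -1.4]
wrist pad_mid 0.58 [3.1 0.7]
wrist pivot 0.55 [-1.5 -0.5]
wrist knob 0.59 [-1.4 -0.2]
side fixture 0.91 [-0.  -0.3]
side stop 0.48 [-0.6 -1.2]
side pad_mid 0.71 [-2.3 -1.1]
side pivot 0.62 [-0.3  0.6]
side knob 0.85 [1.  4.5]
wrist fixture 0.81 [-0.3  2.2]
wrist stop 0.81 [-2.2 -0.3]
wrist pad_mid 0.77 [ 1.7 -1. ]
wrist pivot 0.88 [-3.4  2.5]
wrist knob 0.82 [ 1.2 -0.2]
fixture [0.4942 0.0369 0.    ]
stop [0.5093 0.1052 0.012 ]
pad_mid [0.4964 0.0466 0.02  ]
pivot [ 0.4852 -0.0041  0.012 ]
knob [ 0.4252 -0.0039  0.049 ]
20.35 [0.42988259 0.00353329 0.18214957] [-1.79993277e+02 -1.39859292e-03 -9.71729420e+00] [ 0.54008832 -0.13521536  0.29538281]
wrist tin_navy 0.33 [159.5 118.4] [0.5065 0.0893 0.    ]
wrist tin_navy 0.33 [159.5 118.4] [0.5057 0.0799 0.029 ]
```

```bash
python3 - <<'E'
from fit import *
for i in range(2):
    p=shot("wrist")
    for t,z in(("knob",.049),("pivot",.012)): lm(p,t,z,2)
    m=cams.silhouettes(p,"cam_lever")[0];print(m["score"],m["box"])
im=p["color"].astype(int);r,g,b=im[...,0],im[...,1],im[...,2]
red=((r>120)&(g<70)&(b<70)).astype(np.uint8)
n,l,st,ce=cv2.connectedComponentsWithStats(red);k=1+np.argmax(st[1:,4]);print(st[k])
uv=np.argwhere(l==k)[:,::-1];w=np.array([atz(p,q,.03)[:2] for q in uv])
c=w.mean(0);u,s,v=np.linalg.svd(w-c);print("red mean",c,"axis deg",np.degrees(np.arctan2(v[0][1],v[0][0])),"ext",((w-c)@v[0]).min(),((w-c)@v[0]).max())
kn=(im.max(2)<60)
save(p,"w10.png")
E
```

```text
wrist knob 0.93 [260.7 193.5] [ 0.4235 -0.002   0.049 ]
wrist pivot 0.72 [253.8 120.9] [ 0.4857 -0.0064  0.012 ]
0.67 [233.5, 88.7, 292.6, 209.1]
wrist knob 0.74 [261.5 193.4] [ 0.4235 -0.0028  0.049 ]
wrist pivot 0.71 [254.6 118.3] [ 0.488  -0.0076  0.012 ]
0.63 [236.7, 86.5, 290.7, 207.4]
[ 239  109   32   78 1072]
red mean [ 0.46319172 -0.00443893] axis deg 179.111527404426 ext -0.034561866942082284 0.03941321472005209
```

The lever arm points along world 179°, so the lever starts at about 0.19 rad. The knob is at about (0.4245, -0.003). Descending onto it and gripping.

```bash
python3 -m crank '[[-0.0041,0.0076,0,0,0,-8.5,0.6],[0,0,0.04,0,0,0,0.6],[0,0,0.04,0,0,0,0.6],[0,0,0.03,0,0,0,0.6],[0,0,0.01,0,0,0,0.6],[0,0,0,0,0,0,0.6],[0,0,0,0,0,0,0.6]]'; python3 -m crank '[[0,0,0,0,0,0,0.0],[0,0,0,0,0,0,0.0],[0,0,0,0,0,0,0],[0,0,0,0,0,0,0],[0,0,0,0,0,0,0]]' 40
```

```text
clock: 21.65
tool_pos: [0.4256, -0.0034, 0.0637]
eef_rot: [180.0, -0.1, -1.2]
ft_force: [-0.2, 0.6, -0.1]
gripper_width: 0.0511
clock: 22.15
tool_pos: [0.4253, -0.0032, 0.0633]
eef_rot: [-180.0, -0.1, -1.2]
ft_force: [-0.6, -0.1, 7.2]
gripper_width: 0.0147
```

Gripped. I'll raise the tips clear of the arm, then start turning while logging the tangential force.

```bash
cat > f.py <<'E'
from h import *
s=bot.state();M=R.from_euler("xyz",s["eef_rot"],degrees=True).as_matrix();f=M.T@s["ft_force"]
P=np.array([.4852,-.0041]);d=s["tool_pos"][:2]-P
print("t %.2f yaw %.2f tool f rad %.1f tan %.1f ax %.1f | r %.1fmm phi %.1f w %.4f"%(s["clock"],s["eef_rot"][2],*f,np.hypot(*d)*1000,np.degrees(np.arctan2(d[1],d[0]))%360,s["gripper_width"]))
E
python3 -m crank '[[0,0,-0.003,0,0,0,0],[0,0,0,0,0,0,0]]' >/dev/null; python3 f.py
python3 -m crank '[[0.0001,0.0031,0,0,0,-3,0],[0.0001,0.0031,0,0,0,-3,0],[0,0,0,0,0,0,0]]'>/dev/null; python3 f.py
python3 -m crank '[[0.0001,0.0021,0,0,0,-2,0],[0.0001,0.0021,0,0,0,-2,0]]'>/dev/null; python3 f.py
python3 -m crank '[[0.0001,0.0021,0,0,0,-2,0],[0.0001,0.0021,0,0,0,-2,0]]'>/dev/null; python3 f.py
```

```text
t 22.35 yaw -1.23 tool f rad 13.1 tan -0.6 ax 18.7 | r 60.0mm phi 179.2 w 0.0144
t 22.65 yaw 4.84 tool f rad 12.8 tan -3.4 ax 17.9 | r 60.1mm phi 184.5 w 0.0147
t 22.85 yaw 8.84 tool f rad 11.4 tan -4.9 ax 16.8 | r 60.0mm phi 188.0 w 0.0145
t 23.05 yaw 12.85 tool f rad 11.4 tan -5.0 ax 14.4 | r 60.1mm phi 191.9 w 0.0146
```

Residual grip loads (axial 18 N, radial 13 N) are clouding the reading, so I'll regrip to relieve them.

```bash
python3 -m crank '[[0,0,0,0,0,0,0.4],[0,0,0,0,0,0,0.4],[0,0,0,0,0,0,0.4]]' >/dev/null; python3 f.py
python3 -m crank '[[0,0,0,0,0,0,0],[0,0,0,0,0,0,0],[0,0,0,0,0,0,0],[0,0,0,0,0,0,0]]' 25 >/dev/null; python3 f.py
for i in 1 2 3; do python3 -m crank '[[0.0001,0.0021,0,0,0,-2,0],[0,0,0,0,0,0,0]]'>/dev/null; python3 f.py; done
```

```text
t 23.35 yaw 12.75 tool f rad 0.2 tan 0.1 ax -0.7 | r 60.3mm phi 193.2 w 0.0341
t 23.75 yaw 12.78 tool f rad -3.2 tan -3.5 ax -5.6 | r 60.4mm phi 192.8 w 0.0151
t 23.95 yaw 14.84 tool f rad -3.9 tan -6.6 ax -7.5 | r 60.4mm phi 194.3 w 0.0148
t 24.15 yaw 16.83 tool f rad -2.8 tan -8.0 ax -7.2 | r 60.4mm phi 196.3 w 0.0149
t 24.35 yaw 18.84 tool f rad -4.4 tan -7.9 ax -8.0 | r 60.4mm phi 198.3 w 0.0149
```

Free drag is about 8 N, with the lever at about 0.53 rad. Continuing in 2° steps.

```bash
for i in 1 2 3 4; do python3 -m crank '[[0.0001,0.0021,0,0,0,-2,0],[0,0,0,0,0,0,0]]'>/dev/null; python3 f.py; done
```

```text
t 24.55 yaw 20.84 tool f rad -3.9 tan -7.0 ax -9.6 | r 60.4mm phi 200.3 w 0.0150
t 24.75 yaw 22.83 tool f rad -3.7 tan -7.0 ax -9.3 | r 60.4mm phi 202.4 w 0.0154
t 24.95 yaw 24.83 tool f rad -4.4 tan -7.8 ax -9.1 | r 60.4mm phi 204.4 w 0.0151
t 25.15 yaw 26.84 tool f rad -5.5 tan -7.7 ax -9.6 | r 60.4mm phi 206.4 w 0.0146
```

```bash
for i in 1 2 3 4; do python3 -m crank '[[0.0001,0.0021,0,0,0,-2,0],[0,0,0,0,0,0,0]]'>/dev/null; python3 f.py; done
```

```text
t 25.35 yaw 28.83 tool f rad -5.6 tan -7.8 ax -9.7 | r 60.5mm phi 208.4 w 0.0150
t 25.55 yaw 30.83 tool f rad -6.2 tan -7.6 ax -9.6 | r 60.4mm phi 210.4 w 0.0147
t 25.75 yaw 32.83 tool f rad -5.2 tan -7.4 ax -9.8 | r 60.4mm phi 212.4 w 0.0149
t 25.95 yaw 34.83 tool f rad -5.8 tan -7.6 ax -10.7 | r 60.5mm phi 214.4 w 0.0150
```

```bash
for i in 1 2 3 4; do python3 -m crank '[[0.0001,0.0021,0,0,0,-2,0],[0,0,0,0,0,0,0]]'>/dev/null; python3 f.py; done
```

```text
t 26.15 yaw 36.83 tool f rad -6.5 tan -8.0 ax -10.4 | r 60.5mm phi 216.4 w 0.0148
t 26.35 yaw 38.83 tool f rad -6.7 tan -8.6 ax -10.2 | r 60.5mm phi 218.4 w 0.0149
t 26.55 yaw 40.83 tool f rad -7.2 tan -8.9 ax -11.9 | r 60.5mm phi 220.4 w 0.0152
t 26.75 yaw 42.83 tool f rad -6.7 tan -9.7 ax -12.1 | r 60.5mm phi 222.3 w 0.0150
```

```bash
for i in 1 2; do python3 -m crank '[[0.0001,0.0021,0,0,0,-2,0],[0,0,0,0,0,0,0]]'>/dev/null; python3 f.py; done
```

```text
t 26.95 yaw 44.83 tool f rad -7.4 tan -9.6 ax -12.4 | r 60.5mm phi 224.2 w 0.0152
t 27.15 yaw 46.83 tool f rad -7.8 tan -10.8 ax -13.1 | r 60.5mm phi 226.2 w 0.0148
```

```bash
python3 -m crank '[[0.0001,0.0021,0,0,0,-2,0],[0,0,0,0,0,0,0]]'>/dev/null; python3 f.py; python3 - <<'E'
import numpy as np
x=np.array([200.3,202.4,204.4,206.4,208.4,210.4,212.4,214.4,216.4,218.4,220.4,222.3,224.2,226.2]);y=np.array([7,7,7.8,7.7,7.8,7.6,7.4,7.6,8,8.6,8.9,9.7,9.6,10.8])
for k in(2,2.35,2.7):
  for dr in (0,1):
    b=[]
    for t in np.arange(208,226,.25):
        A=np.c_[np.ones(14),x-210] if dr else np.ones((14,1))
        r=y-k*10*np.radians(np.clip(x-t,0,None));c=np.linalg.lstsq(A,r,rcond=None)[0];b.append((np.sum((r-A@c)**2),t))
    print(k,dr,min(b))
E
python3 look.py w11.png truck_nose:.017 stop:.012; python3 -c "
import cv2
i=cv2.imread('pics/w11.png');cv2.imwrite('pics/w11.png',cv2.resize(i,(768,576)))"
```

```text
t 27.35 yaw 48.83 tool f rad -7.5 tan -12.1 ax -12.8 | r 60.5mm phi 228.1 w 0.0150
2 0 (np.float64(1.5627572030134933), np.float64(216.75))
2 1 (np.float64(1.3639520331834079), np.float64(219.25))
2.35 0 (np.float64(2.093139725468715), np.float64(217.5))
2.35 1 (np.float64(1.6677156850665407), np.float64(221.0))
2.7 0 (np.float64(2.861585391912067), np.float64(218.75))
2.7 1 (np.float64(1.87817752433839), np.float64(221.5))
27.35 [ 0.44483462 -0.04910845  0.06534372] [-1.79781278e+02  1.66375913e-01  4.88283981e+01] [-13.97060166   2.30016459  12.82476034]
wrist truck_nose 0.78 [201.2  24.3] [0.5009 0.0584 0.017 ]
```

The push has risen 4.5 N over the 7.6 N baseline, to 12.1 N. The touch fit puts contact about 0.15–0.19 rad back, so I stop here, release and lift.

```bash
python3 -m crank '[[0,0,0,0,0,0,0.5],[0,0,0,0,0,0,0.5],[0,0,0,0,0,0,0.5],[0,0,0,0,0,0,0.5],[0,0,-0.02,0,0,0,0.5],[0,0,-0.04,0,0,0,0.5],[0,0,-0.04,0,0,0,0.5],[-0.02,0,-0.03,0,0,0,0.5],[0,0,0,0,0,0,0.5],[0,0,0,0,0,0,0.5]]'; python3 fx.py w12.png; python3 -c "
import cv2
i=cv2.imread('pics/w12.png');cv2.imwrite('pics/w12.png',cv2.resize(i[0:300,56:456],None,fx=2,fy=2))"
```

```text
clock: 28.55
tool_pos: [0.4333, -0.0644, 0.1953]
eef_rot: [179.9, -0.0, 48.7]
ft_force: [-0.3, 0.6, -1.1]
gripper_width: 0.0427
28.55 [ 0.4333 -0.0644  0.1953] [179.9  -0.   48.7] [-0.3  0.6 -1.1]
fixture [0.4948 0.0359] yaw -11.8 lever 1.026
wrist fixture 0.62 [0.6 2.3]
wrist pad_mid 0.52 [   7.2 -175.7]
wrist pivot 0.89 [-3.5  3. ]
wrist knob 0.69 [ 0.8 -0.5]
wrist fixture 0.65 [2.2 1. ]
wrist stop 0.8 [-0.4  0.8]
wrist pad_mid 0.59 [0.7 0. ]
wrist pivot 0.93 [-6.  -0.7]
wrist knob 0.86 [-2.1 -4. ]
top stop 0.44 [0.9 0.2]
top pad_mid 0.89 [4.5 5.2]
top pivot 0.69 [20.2  5.6]
side fixture 0.65 [ 3.4 -1.9]
side stop 0.56 [ 1.5 -0.3]
side pad_mid 0.9 [-3.4 -1.3]
side pivot 0.63 [0.7 0.1]
side knob 0.67 [-2.9  4.1]
wrist fixture 0.93 [-2.8  2.8]
wrist stop 0.96 [-1.9 -0.4]
wrist pad_mid 0.95 [ 2.3 -0.7]
wrist pivot 0.75 [-0.2  0.2]
wrist knob 0.64 [ 0.7 -3.4]
fixture [0.4948 0.0359 0.    ]
stop [0.5091 0.1044 0.012 ]
pad_mid [0.4969 0.0457 0.02  ]
pivot [ 0.4862 -0.0052  0.012 ]
knob [ 0.4453 -0.0491  0.049 ]
```

View pics/w12.png

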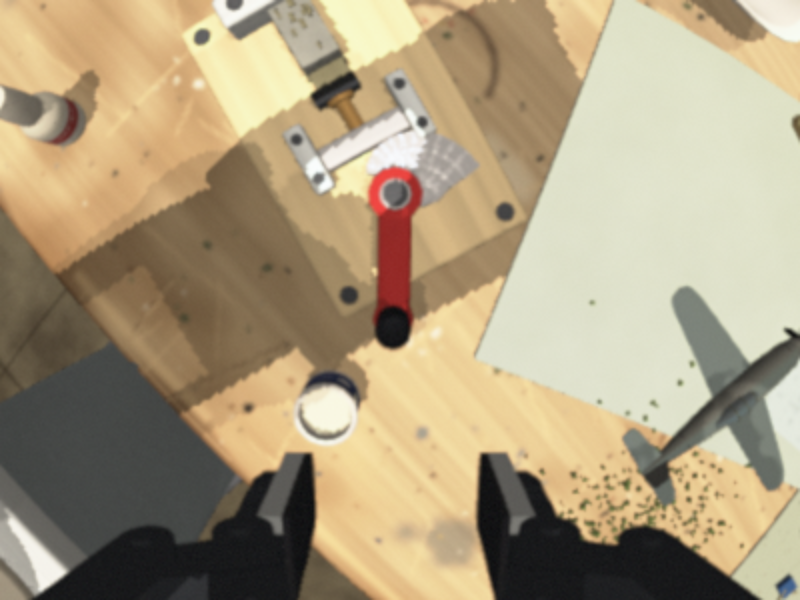

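The last picture shows the pad against the bonnet at (330,85) and the cab between pad and stop. The lever stayed where I left it, the tin (327,410) and bottle stand undisturbed, and the gripper is clear.

```bash
python3 -c "
from bench import job_done;print(job_done())"
```

```text
the job is handed in; nothing more can be done
None
```

The cab is clamped, and I handed the job in at about 29 s on the robot's clock.

- **Placing:** The first placing left the cab about 6 mm short of the stop, probably pitched in the grip after its nose caught the pad. I regripped it lower and pushed it against the stop with about 18 N. I let go of it with the lever still open. The next picture showed its back flush to the stop and about 1 mm off the middle.
- **Clamping:** Free drag at the knob was about 7.6 N, and it rose to 12.1 N, a 4.5 N rise. Fits put first contact between 217° and 221° on the knob's circle, and I stopped at 228°. That is roughly 0.12–0.20 rad past touch, best guess 0.15–0.19. The force rose a little less steeply than stated (about 1.5 N per 0.1 rad at first), so the touch point is that uncertain.
- **Final check:** The pad is against the bonnet and the lever stayed put at about 1.03 rad. The gripper is clear with no contact force. The tin and bottle are where they were. The jar was outside the last picture, and the arm never went near it.
- **Checks that disagreed:**
  - Some network points were well off, with one pad point 176 px out and a pivot point 20 px out; I treated both as outliers.
  - The lever seems to have started at about 0.19 rad rather than 0.

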